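# Sweep the sample tablets into the photometer and hold its shutter half open

### The arm

A 6-joint arm with a two-finger parallel gripper is mounted at the origin on a cart in front of the work surface, level with it; the furniture and walls round the work are solid. World frame = base frame: x ahead of the robot, y to its left, z up, the work surface at z = 0. Lengths are in m, angles in rad, forces in N, time in s.
With the tool pointing down it reaches from about 0.35 to 0.8 m from the base axis. Payload 7.3 kg.
Tool frame: the origin (TCP) lies between the finger pads; the fingertips stand 25 mm ahead of it and the grasp point (between the pads) lies 6 mm ahead of it (r.tip_extent is the distance from the TCP to the fingertips, in m); z points along the fingers, y is the line along which they close (so a half turn about z gives the same grasp; the last joint's range is limited). The gripper opens to 85 mm and grips with 20 to 120 N. Pads are 22 mm wide; open, the fingers measure 114 mm over their backs; the gripper's body (76 mm by 85 mm) begins 54 mm behind the grasp point. The pads swing forward as they close: fully open they stand 13 mm farther back than shut.
Start: joints at [-1.449, 0.342, 1.524, -0, 1.275, -0.146], TCP at [0.139, -0.506, 0.256] pointing down, gripper open.
Joint ranges: [-2.53, 2.53], [-0.77, 2.02], [0.04, 2.7], [-1, 4.14], [0.28, 2.66], [-3.11, 3.11]. Speed limits (rad/s): [2.57, 2.57, 3.14, 3.14, 3.14, 3.14].

### API

Orientations are given as a unit quaternion [x, y, z, w].
In Python, from workcell import r, command_gripper, optics gives the robot as it stands. The module is installed in compiled form; this text tells all that it offers. Calls block until the motion is done:
- r.reach(position, orientation): joint-space move of the TCP to a pose.
- r.move_straight(position, orientation=None, speed=0.15, max_force=None): straight line of the TCP; orientation=None keeps the orientation; speed is the mean speed in m/s. With max_force (N) it stops when the force on the tool has changed by that much, and returns True; else False.
- r.movej(angles): joint-space move.
- command_gripper(opening, force=None): finger opening in m; force is the grip in N (None keeps the last); returns when the fingers have stopped.
- r.hold(seconds).
- r.solve_ik(position, orientation): joint angles nearest the present ones, or None.
- r.read_state(): the state.
- optics.get_image(name): name is "scene" or "side" or "wrist"; returns (picture, depth): 420x560x3 uint8, red, green, blue; 420x560 float32, m along the optical axis (not along the pixel's ray), 0 where there is no reading.
- optics.camera_model(name): a dict with "K" (3x3 intrinsics, pixels), "R" (3x3) and "t" (3): a world point X has camera coordinates R X + t; the wrist camera has in their place "tool_from_camera" (4x4, takes a point from camera to tool coordinates, whose origin is the TCP and whose axes are the flange's). Camera axes: x right, y down, z forward; pixel columns grow to the right and rows downward; lengths in m; the calibration is good to about 2 mm. A picture is of the moment at which its call begins: read the wrist's pose just before it. camera_model takes no time and is no camera call.
A pose or a line that the arm cannot do raises r.PlanningError and nothing moves.
- r.finish_job(): hands the job in; it is judged then, once.
The state is a dict: "time_s": time; "joint_positions": joint angles; "dq": joint speeds; "tau": joint torques, N m; "eef_pos": TCP position; "eef_rot": TCP orientation; "contact_force": force on the tool from outside, world axes, zero at the start; "torque": the same for the moment, N m; "grip_width": finger opening in m; "grip_force": force on a finger pad.
Only numpy, scipy, OpenCV 4.12 (cv2) and the standard library are available. Lean on these libraries where they do the work, as an engineer would, in place of code of your own. Each camera call takes 0.05 s, during which the arm holds its last target. There are 200 camera calls.

### The job

Take the blue-handled pusher and sweep all four white tablets along the photometer's deck into its sample well - they must not be touched with the gripper, only with the pusher - then stand the pusher upright on the bench top again. Only once every tablet is in the well, take the black knob on the lamp house, draw the sprung shutter to its half-way mark without ever running it wide open, and finish while holding it there, still and at half travel, for the reading. Leave everything else on the bench alone.

Things in the scene. Friction and masses are not known exactly. Their poses are not given: they have to be found in the camera images.
- photometer: white bench photometer, 230 (own x) by 315 mm (own y), fixed. Origin on the bench top; own x away from the robot, y to its left, turned up to 0.2 rad. In its frame, mm: lamp house behind the well x 20 to 109, y -140 to 30, top z 125; its front window is covered by the dark shutter blade. Black console with display y -170 to -95, up to z 65. The rest is lower than z 61
- deck_start (a point): on the surface of the dark level loading deck, photometer (-53, 115, 45) mm. Deck: x -107 to 1, y -20 to 135, z 45, fenced by rails 8 thick, tops at z 60, along both sides and at the end y = 135. At the start no tablet lies within 20 mm of this point's y: the place to set the pusher in behind them
- well_edge (a point): on the deck's centre line where deck ends and sample well begins, photometer (-53, -20, 45) mm; no rail or lip between. Sweep from deck_start to here (photometer -y), 135 mm
- well_floor (a point): centre of the well's floor, photometer (-53, -57.5, 15) mm. The open well spans x -107 to 1, y -95 to -20; floor 30 mm below the deck
- shutter (a joint): travel of the spring-return shutter, m: 0 = shut (start), 0.050 = wide open at its stop, 0.025 = half, where the red pointer under the knob meets the red tick on the lamp house's top. Slides along photometer +y. The spring pulls it shut: 4 N at 0, rising 2.5 N per 10 mm, so 10 N at half, 16.5 N wide open; it snaps shut when let go
- shutter_grip (a point): grip point on the axis of the shutter's upright black knob (22 mm diameter, 30 mm high) on the lamp house: 12 mm below the knob's top, 31 mm above the housing's top, photometer (54, -75 + travel, 156) mm; moves with it. Knob's underside 13 mm above the housing; a steel spring barrel 9 mm high lies 32 mm behind it (+x), else free round it
- pusher: hand pusher, standing upright on the bench left of the photometer: white blade 94 mm wide (own x), 18 thick (own y), 34 high; two short posts; blue grip bar 84 (x) by 22 (y) by 30 mm, 48 to 78 mm above its foot; 140 g. Origin at the centre of its underside. Grip the bar across its 22 mm. On the deck its x goes along the photometer's x, between the side rails (108 mm apart)
- tablet_0: loose white pressed sample tablet, a disc 22 mm across and 12 mm thick, 12 g, lying flat at the start somewhere on the dark loading deck of the photometer between deck_start and well_edge; origin at the centre of its underside
- tablet_1: loose white pressed sample tablet, a disc 22 mm across and 12 mm thick, 12 g, lying flat at the start somewhere on the dark loading deck of the photometer between deck_start and well_edge; origin at the centre of its underside
- tablet_2: loose white pressed sample tablet, a disc 22 mm across and 12 mm thick, 12 g, lying flat at the start somewhere on the dark loading deck of the photometer between deck_start and well_edge; origin at the centre of its underside
- tablet_3: loose white pressed sample tablet, a disc 22 mm across and 12 mm thick, 12 g, lying flat at the start somewhere on the dark loading deck of the photometer between deck_start and well_edge; origin at the centre of its underside
- timer: bystander, leave alone: small white wedge-shaped bench timer, 62 mm wide, 52 mm tall; origin at the centre of its underside
- beaker: bystander, leave alone: glass beaker, 118 mm tall, 83 mm across; origin at the centre of its underside
- vial_a: bystander, leave alone: small sample vial, 54 mm tall, 24 mm across; origin at the centre of its underside
- vial_b: bystander, leave alone: small sample vial, 54 mm tall, 24 mm across; origin at the centre of its underside

How it is judged:
By the outcome, as a careful person would: the job done as asked, in the order asked, and still so for the second after the job is handed in, while the arm keeps its last pose, push and grip.
It also fails if it takes over 58 s, if anything falls off the work surface, if the arm or the gripper's body presses on something with over 40 N, if the wrist force passes 120 N, or if a joint passes its speed limit or range.

## Working session

There is one attempt and no reset: what is moved stays moved. The work goes in short steps, each a Python script; the robot and the scene stay as the last script left them, time stands still between calls to the robot, and variables do not carry over. Pictures are saved under pics/ and viewed, at most 10 in all, crops included, and the job is handed in when it is done.

```bash
mkdir -p pics; python3 - <<'E'
from workcell import r, optics
import cv2, numpy as np
for n in ["scene","side"]:
    p,d=optics.get_image(n); cv2.imwrite(f"pics/{n}0.png",p[:,:,::-1]); np.savez(f"{n}0.npz",p=p,d=d,**optics.camera_model(n))
    print(n,optics.camera_model(n))
s=r.read_state(); print(s["time_s"],s["eef_rot"],s["contact_force"],r.tip_extent)
E
```

```text
scene {'K': array([[412.21432288,   0.        , 285.89948657],
       [  0.        , 412.21432288, 214.79618647],
       [  0.        ,   0.        ,   1.        ]]), 'R': array([[-0.6136683 , -0.78917576,  0.02475571],
       [-0.32680322,  0.22533266, -0.91783705],
       [ 0.71875648, -0.57133774, -0.39618469]]), 't': array([0.50237503, 0.22707439, 0.73886246])}
side {'K': array([[456.99751321,   0.        , 289.36368323],
       [  0.        , 456.99751321, 209.34809951],
       [  0.        ,   0.        ,   1.        ]]), 'R': array([[ 0.87984746, -0.47495423,  0.01693889],
       [-0.29177049, -0.56794928, -0.76961263],
       [ 0.3751512 ,  0.67219945, -0.63828636]]), 't': array([-0.37046323,  0.36493097,  0.62166072])}
0.1 [ 9.91051749e-01  1.33476496e-01  8.57585746e-06 -6.74934400e-04] [ 0.16398449 -0.36919588 -0.87004178] 0.025
```

View pics/scene0.png

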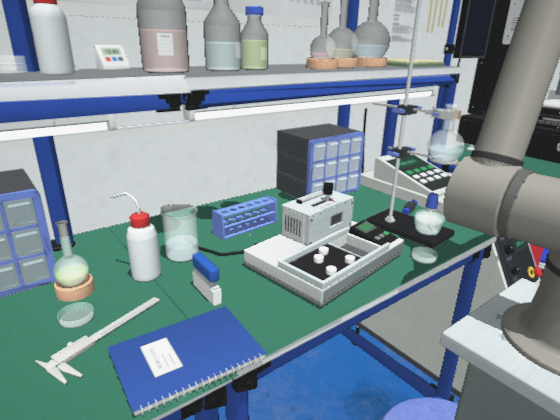

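View pics/side0.png

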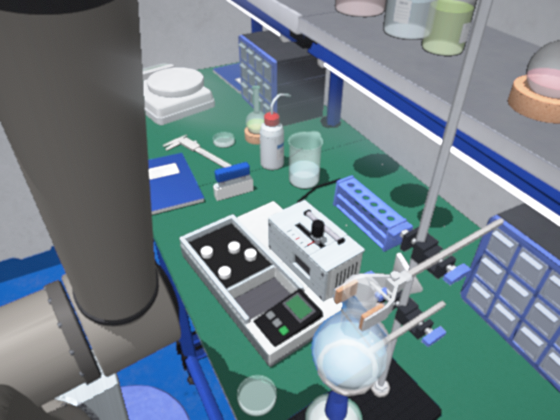

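The scene view shows the pusher at (207,275), the tablets around (320–349, 252–270) and the knob at (327,188). In the side view the pusher is at (233,180), the tablets at (206,252), (233,247), (250,255) and (224,272), and the knob at (317,228).

```bash
cat > h.py <<'E'
import numpy as np, cv2
def cloud(d,K,R,t):
    v,u=np.indices(d.shape); c=np.stack([(u-K[0,2])/K[0,0]*d,(v-K[1,2])/K[1,1]*d,d],-1)
    return (c-t)@R          # world = R^T (c-t)
def ray(px,z,K,R,t):
    px=np.atleast_2d(px).astype(float); c=np.c_[(px[:,0]-K[0,2])/K[0,0],(px[:,1]-K[1,2])/K[1,1],np.ones(len(px))]
    dw=c@R; o=-R.T@t; return o+dw*((z-o[2])/dw[:,2])[:,None]
def blobs(m,amin):
    n,l,s,c=cv2.connectedComponentsWithStats(m.astype(np.uint8)); return [(c[i],s[i],l==i) for i in range(1,n) if s[i,4]>=amin]
E
python3 - <<'E'
import numpy as np,cv2
from h import *
for n in ["scene","side"]:
    f=np.load(n+"0.npz"); p,d=f["p"],f["d"]; K,R,t=f["K"],f["R"],f["t"]
    P=cloud(d,K,R,t); hsv=cv2.cvtColor(p,cv2.COLOR_RGB2HSV); H,S,V=[hsv[...,i].astype(int) for i in range(3)]
    ok=d>0
    box=ok&(P[...,0]>.25)&(P[...,0]<.9)&(abs(P[...,1])<.6)
    print(n,"bench z",np.median(P[box&(H>60)&(H<90)&(S>120)][:,2]))
    for c,s,m in blobs(box&(H>100)&(H<125)&(S>150)&(P[...,2]>.04)&(P[...,2]<.1),60):
        q=P[m]; top=q[q[:,2]>np.percentile(q[:,2],95)-.006]
        print(" blue",c.round(),s[4],q.mean(0).round(3),"zmax",np.percentile(q[:,2],95).round(3),cv2.minAreaRect((top[:,:2]*1000).astype(np.float32)))
    for c,s,m in blobs(box&(V<60)&(P[...,2]>.14)&(P[...,2]<.18),15):
        print(" dark hi",c.round(),s[4],P[m].mean(0).round(3),np.percentile(P[m][:,2],[5,95]).round(3))
    for c,s,m in blobs(box&(V<70)&(P[...,2]>.03)&(P[...,2]<.075),150):
        print(" dark",c.round(),s[4],P[m].mean(0).round(3),cv2.minAreaRect((P[m][:,:2]*1000).astype(np.float32)))
    for c,s,m in blobs(box&(V>150)&(S<60)&(P[...,2]>.048)&(P[...,2]<.064),15):
        print(" white",c.round(),s[4],P[m].mean(0).round(3),cv2.minAreaRect((P[m][:,:2]*1000).astype(np.float32)))
    # obstacles above 0.18
    hi=box&(P[...,2]>.18)&(P[...,2]<.6)
    for c,s,m in blobs(hi,300): print(" hi",c.round(),s[4],P[m].min(0).round(2),P[m].max(0).round(2))
E
```

```text
scene bench z 0.0016756479365637933
 blue [206. 267.] 450 [0.494 0.454 0.072] zmax 0.08 ((504.43731689453125, 449.9501647949219), (78.60982513427734, 20.718555450439453), 0.7396779656410217)
 dark hi [328. 188.] 92 [0.521 0.109 0.159] [0.146 0.17 ]
 dark [294. 183.] 258 [ 0.837 -0.046  0.05 ] ((838.8194580078125, -46.38040542602539), (11.075493812561035, 120.42003631591797), 88.93599700927734)
 dark [437. 183.] 169 [ 0.572 -0.454  0.048] ((569.9920043945312, -467.86102294921875), (40.60133361816406, 146.88955688476562), 0.129657581448555)
 dark [372. 234.] 388 [0.425 0.044 0.055] ((431.321533203125, 33.218204498291016), (100.50389862060547, 67.36241149902344), 8.743929862976074)
 dark [321. 262.] 835 [0.408 0.224 0.048] ((407.7607421875, 214.53683471679688), (92.95594024658203, 129.3413543701172), 7.396424770355225)
 white [383. 172.] 82 [ 0.746 -0.381  0.056] ((747.4590454101562, -379.4300537109375), (14.391145706176758, 91.18315124511719), 89.4240951538086)
 white [435. 176.] 117 [ 0.605 -0.486  0.058] ((604.8787841796875, -492.9336853027344), (57.775901794433594, 187.4040069580078
[... 3461 characters left out ...]
235874176025, 9.004287719726562), 15.670405387878418)
 white [276. 322.] 24 [0.41  0.027 0.055] ((409.84063720703125, 26.969449996948242), (6.565637588500977, 9.770877838134766), 0.1665763407945633)
 white [532. 337.] 215 [ 0.762 -0.193  0.06 ] ((761.6126098632812, -191.51766967773438), (13.573163986206055, 44.7215576171875), 2.6294164657592773)
 white [554. 357.] 96 [ 0.761 -0.235  0.06 ] ((761.8466796875, -235.78228759765625), (23.158973693847656, 11.237930297851562), 88.72319793701172)
 white [383. 377.] 16 [ 0.507 -0.136  0.055] ((506.7738342285156, -135.31564331054688), (1.7194210290908813, 5.21153450012207), 55.284461975097656)
 hi [434. 149.] 50077 [ 0.36 -0.21  0.18] [0.9  0.6  0.59]
```

```bash
cat >> h.py <<'E'
def quat(a): return [np.cos(a/2),np.sin(a/2),0,0]
def wristcam(s,C):
    from scipy.spatial.transform import Rotation as Ro
    T=np.eye(4); T[:3,:3]=Ro.from_quat(s["eef_rot"]).as_matrix(); T[:3,3]=s["eef_pos"]
    W=np.linalg.inv(T@C["tool_from_camera"]); return C["K"],W[:3,:3],W[:3,3]
E
python3 - <<'E'
import numpy as np,cv2
from h import *
from workcell import r,optics
mn=9
for n in ["scene","side"]:
    f=np.load(n+"0.npz"); P=cloud(f["d"],f["K"],f["R"],f["t"])
    for y0,y1 in [(-.1,0.05),(.05,.2),(.2,.35),(.35,.5)]:
        m=(f["d"]>0)&(P[...,1]>y0)&(P[...,1]<y1)&(P[...,2]>.2)&(P[...,2]<.8)&(P[...,0]>.25)
        q=P[m]
        if len(q): print(n,y0,len(q),np.percentile(q[:,0],[0.5,5]).round(2),np.percentile(q[q[:,0]<np.percentile(q[:,0],5)][:,2],[0,100]).round(2))
print(optics.camera_model("wrist")["tool_from_camera"].round(3))
print(r.solve_ik([.43,.27,.40],quat(0.14)))
E
```

```text
scene -0.1 5505 [0.5  0.65] [0.21 0.41]
scene 0.05 4998 [0.65 0.65] [0.36 0.41]
scene 0.2 7520 [0.65 0.65] [0.36 0.41]
scene 0.35 12103 [0.64 0.65] [0.38 0.41]
side -0.1 11225 [0.25 0.65] [0.21 0.41]
side 0.05 12300 [0.65 0.65] [0.39 0.41]
side 0.2 5556 [0.65 0.65] [0.39 0.41]
side 0.35 2489 [0.64 0.64] [0.38 0.4 ]
[[-0.    -0.963 -0.27   0.069]
 [ 1.    -0.    -0.     0.   ]
 [ 0.    -0.27   0.963 -0.116]
 [ 0.     0.     0.     1.   ]]
[ 4.09642632e-01  2.40175497e-01  1.27695205e+00 -4.44089210e-16
  1.62446511e+00  1.84043896e+00]
```

```bash
python3 - <<'E'
import numpy as np
from h import *
from workcell import r,optics
for n in ["scene","side"]:
    f=np.load(n+"0.npz"); P=cloud(f["d"],f["K"],f["R"],f["t"]); v,u=np.indices(f["d"].shape)
    for y0 in np.arange(-.5,0.05,.1):
        m=(f["d"]>0)&(P[...,1]>y0)&(P[...,1]<y0+.1)&(P[...,2]>.12)&(P[...,2]<.7)&(P[...,0]>.1)&(np.hypot(P[...,0],P[...,1])<.6)
        if m.sum()>5: print(n,y0.round(1),m.sum(),P[m].min(0).round(2),P[m].max(0).round(2),"rmin",np.hypot(P[m][:,0],P[m][:,1]).min().round(2),"u",u[m].min(),u[m].max(),"v",v[m].min(),v[m].max())
for z in (.4,.45): print(r.solve_ik([.36*np.cos(-1.3),.36*np.sin(-1.3),z],quat(.268)))
print(r.solve_ik([.38,.27,.38],quat(.14+np.pi)))
E
```

```text
scene -0.2 2826 [ 0.36 -0.19  0.12] [ 0.58 -0.1   0.57] rmin 0.39 u 386 463 v 0 197
scene -0.1 5388 [ 0.12 -0.1   0.21] [ 0.52 -0.    0.56] rmin 0.12 u 386 559 v 0 173
scene -0.0 8950 [0.1  0.   0.12] [0.59 0.1  0.43] rmin 0.1 u 313 548 v 82 240
side -0.4 1099 [ 0.18 -0.34  0.59] [ 0.18 -0.32  0.62] rmin 0.37 u 0 46 v 384 419
side -0.3 1141 [ 0.37 -0.21  0.21] [ 0.43 -0.2   0.28] rmin 0.42 u 344 390 v 351 394
side -0.2 42800 [ 0.17 -0.2   0.12] [ 0.58 -0.1   0.63] rmin 0.19 u 0 492 v 0 408
side -0.1 18814 [ 0.1  -0.1   0.17] [ 0.52 -0.    0.55] rmin 0.1 u 0 408 v 111 397
side -0.0 3176 [0.1  0.   0.12] [0.59 0.1  0.3 ] rmin 0.1 u 23 364 v 223 358
[-1.51384842e+00 -5.64539223e-02  1.60960132e+00 -4.44089210e-16
  1.58844525e+00 -2.11052095e-01]
[-1.51384842e+00 -6.02863869e-02  1.48220557e+00 -4.44089210e-16
  1.71967347e+00 -2.11052095e-01]
[ 4.53118811e-01  1.61207930e-01  1.42946815e+00 -4.44089210e-16
  1.55091657e+00 -1.25767752e+00]
```

```bash
python3 - <<'E'
import numpy as np,cv2
from h import *
from workcell import r,optics
A=np.array(r.solve_ik([.36*np.cos(-1.3),.36*np.sin(-1.3),.45],quat(.268)))
r.movej(A); B=A.copy(); B[0]=.3; r.movej(B)
L=r.solve_ik([.38,.27,.38],quat(.14+np.pi)); r.movej(L); r.hold(.2)
s=r.read_state(); p,d=optics.get_image("wrist"); K,R,t=wristcam(s,optics.camera_model("wrist"))
np.savez("w0.npz",p=p,d=d,K=K,R=R,t=t); cv2.imwrite("pics/w0.png",p[:,:,::-1]); print(s["time_s"],s["eef_pos"],K[0,0],-R.T@t)
E
```

```text
4.325 [0.38002301 0.26963557 0.38060124] 310.4204093905853 [0.31286378 0.26027669 0.49702412]
```

View pics/w0.png

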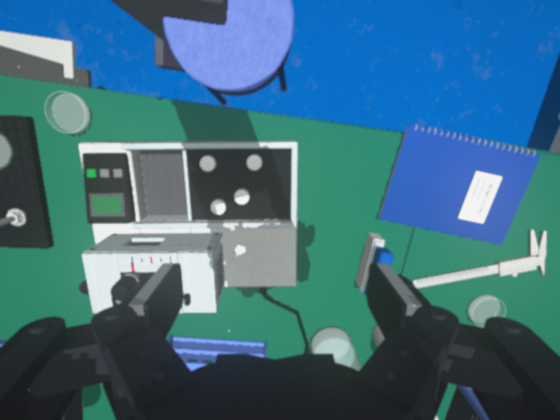

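The wrist view shows the deck at (190–292, 148–220) with the tablets at (208,163), (254,162), (242,197) and (218,207). The knob is at (125,290) and the pusher at (375,260), both partly hidden by the fingers. Next I'll fit the photometer pose.

```bash
python3 - <<'E'
import numpy as np,cv2
from h import *
f=np.load("w0.npz"); p=f["p"];C=(f["K"],f["R"],f["t"])
V=p.max(2)
m=np.zeros(V.shape,bool); m[140:230,185:300]=V[140:230,185:300]<75
b=max(blobs(m,500),key=lambda b:b[1][4]); ys,xs=np.nonzero(b[2]); hull=cv2.convexHull(np.c_[xs,ys].astype(np.float32))[:,0]
q=ray(hull,.045,*C)[:,:2]*1000; print("deck",b[1],cv2.minAreaRect(q.astype(np.float32)))
# well+deck combined interior incl. grey well -> outer body via not-green
for c,s,mm in blobs((V>190)&(np.ptp(p.astype(int),axis=2)<40)&m.__class__(m.shape) if 0 else (V>150)&(p.min(2)>140),40):
    if 180<c[0]<300 and 140<c[1]<225 and s[4]<400: print("tablet",c,s[4],ray(c,.057,*C)[0])
W=cloud(f["d"],*C); print("deck z",np.median(W[b[2]][:,2]))
for n in ["scene","side"]:
    g=np.load(n+"0.npz"); G=(g["K"],g["R"],g["t"]); p=g["p"]; P=cloud(g["d"],*G); V=p.max(2)
    k=max(blobs((V<60)&(P[...,2]>.13)&(P[...,2]<.18)&(P[...,0]<.6)&(abs(P[...,1]-.1)<.06),30),key=lambda b:b[1][4])
    x,y,w,h,a=k[1]; top=ray([x+(w-1)/2,y+w/2*.4],.168,*G)[0]; t=k[2]&(P[...,2]>.163)
    print(n,"knob bbox",k[1],"top mean",P[t].mean(0).round(4),"mid ray z.153",ray([x+(w-1)/2,y+(h-1)/2],.153,*G)[0].round(4))
    hsv=cv2.cvtColor(p,cv2.COLOR_RGB2HSV)
    u=(hsv[...,0]>100)&(hsv[...,0]<125)&(hsv[...,1]>120)&(P[...,2]>.074)&(P[...,2]<.085)&(abs(P[...,0]-.505)<.06)&(abs(P[...,1]-.448)<.04)
    ys,xs=np.nonzero(u); print(n,"bar",cv2.minAreaRect((ray(np.c_[xs,ys],.078,*G)[:,:2]*1000).astype(np.float32)))
E
```

```text
deck [ 187  149  103   70 5820] ((401.47174072265625, 220.42755126953125), (102.79450225830078, 147.2162322998047), 7.919432640075684)
tablet [253.63975155 161.98757764] 161 [0.3644352  0.23775703 0.057     ]
tablet [207.10559006 163.13664596] 161 [0.37505288 0.17306961 0.057     ]
tablet [241.33908046 197.08045977] 174 [0.41703924 0.22612823 0.057     ]
tablet [218.07142857 207.14880952] 168 [0.43672261 0.19404565 0.057     ]
deck z 0.044432632348634316
scene knob bbox [546 261  14  16 110] top mean [nan nan nan] mid ray z.153 [0.039  0.0605 0.153 ]
scene bar ((503.31939697265625, 451.3690185546875), (23.50843048095703, 85.11864471435547), 89.2774429321289)
side knob bbox [311 221  12  16 155] top mean [0.5255 0.0986 0.1676] mid ray z.153 [0.5284 0.1052 0.153 ]
side bar ((507.01007080078125, 443.4537658691406), (25.246654510498047, 82.25065612792969), 88.70916748046875)<stdin>:16: RuntimeWarning: Mean of empty slice.
  ret = um.true_divide(
```

```bash
cat >> h.py <<'E'
O=np.array([.4635,.172]); TH=.140
def ph(x,y,z): # photometer mm -> world m
    c,s=np.cos(TH),np.sin(TH); return [O[0]+(c*x-s*y)/1000,O[1]+(s*x+c*y)/1000,z/1000]
QP=quat(TH+np.pi); QB=quat(-.017+np.pi); BAR=[.5052,.4474]; G=.068
E
python3 - <<'E'
import numpy as np,cv2
from h import *
from workcell import r,optics,command_gripper
r.reach([*BAR,.16],QB); command_gripper(.07)
print(r.move_straight([*BAR,G],speed=.12,max_force=15))
print(command_gripper(0,50)); s=r.read_state(); print(s["grip_width"],s["grip_force"],s["eef_pos"],s["contact_force"])
r.move_straight([*BAR,G+.1],speed=.15); 
x,y,_=ph(-53,115,0); r.move_straight([x,y,G+.1],QP,speed=.2); r.move_straight([x,y,G+.068],speed=.1)
s=r.read_state(); print(s["time_s"],s["grip_width"],s["eef_pos"],s["contact_force"])
p,d=optics.get_image("wrist"); q,d2=optics.get_image("scene"); 
cv2.imwrite("pics/a1.png",np.hstack([p[:,:,::-1][:, :400],cv2.resize(q[200:320,200:420],(400,218))[:,:,::-1][:218].copy() if 0 else cv2.copyMakeBorder(cv2.resize(q[210:310,220:420],(400,200))[:,:,::-1],0,220,0,0,cv2.BORDER_CONSTANT)]))
E
```

```text
False
False
0.021372079194334846 49.799997210502625 [0.50544578 0.44763879 0.06862661] [-0.79414208  0.05572275  2.66194634]
9.7167 0.021481364694750198 [0.39515787 0.2787815  0.13587205] [-0.22904093  0.16972906 -1.14355572]
```

View pics/a1.png

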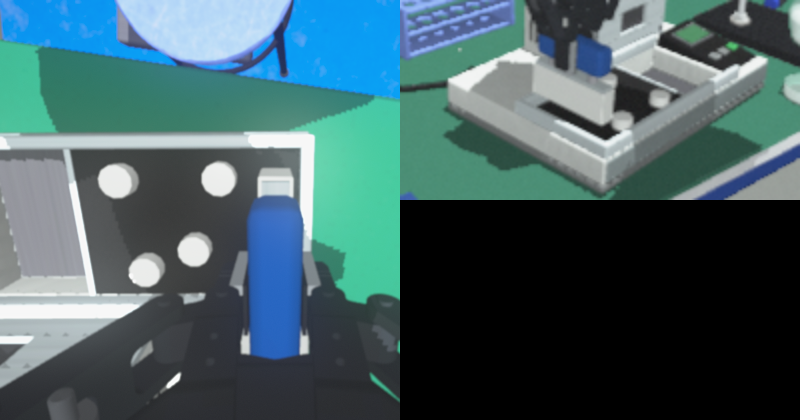

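The pusher is held square above the deck start, with its near blade end at about (275,170) and the inner edge of the near rail at v≈150. I'll check the clearance along x.

```bash
python3 - <<'E'
import numpy as np,cv2
from h import *
from workcell import r,optics
s=r.read_state(); p,_=optics.get_image("wrist"); C=wristcam(s,optics.camera_model("wrist"))
def tp(w): 
    d=w[:2]-O; c,q=np.cos(TH),np.sin(TH); return (np.array([c*d[0]+q*d[1],-q*d[0]+c*d[1]])*1000).round(1)
g=p[:,:,1].astype(int)
print("blade col",g[140:205,275].tolist()); print("rail near col 160",g[130:165,160].tolist()); print("rail far col",g[280:310,110].tolist()); print("row 230 end",g[200,285:325].tolist())
print("row164",g[164,255:320].tolist())
for v in (168,183): print(v,[tp(ray([275,v],z,*C)[0]) for z in (.067,.101)])
for uv in ((110,149),(160,149),(240,149),(90,293),(130,293)): print(uv,tp(ray(uv,.045,*C)[0]),tp(ray(uv,.060,*C)[0]))
for uv in ((300,160),(302,220)): print(uv,tp(ray(uv,.045,*C)[0]))
E
```

```text
blade col [247, 247, 247, 247, 248, 248, 226, 158, 113, 106, 109, 109, 105, 102, 101, 101, 102, 101, 101, 100, 100, 100, 100, 99, 100, 99, 104, 128, 165, 186, 192, 192, 193, 192, 192, 199, 216, 230, 237, 236, 220, 203, 210, 219, 221, 221, 221, 221, 221, 220, 220, 220, 220, 217, 197, 155, 114, 100, 99, 100, 100, 100, 100, 100, 100]
rail near col 160 [124, 127, 137, 151, 172, 195, 211, 216, 217, 217, 216, 216, 216, 215, 212, 202, 180, 142, 99, 72, 66, 66, 67, 67, 66, 66, 67, 66, 66, 66, 66, 67, 66, 66, 66]
rail far col [97, 97, 98, 99, 99, 99, 100, 98, 98, 99, 98, 109, 174, 230, 230, 208, 192, 192, 191, 188, 193, 204, 221, 242, 247, 247, 247, 247, 247, 247]
row 230 end [104, 104, 105, 105, 104, 105, 104, 104, 104, 103, 104, 104, 107, 123, 162, 224, 248, 248, 247, 247, 247, 247, 247, 247, 247, 248, 247, 235, 213, 207, 208, 208, 207, 207, 209, 209, 208, 208, 209, 208]
row164 [90, 90, 90, 90, 91, 92, 93, 93, 94, 94, 95, 96, 95, 96, 97, 96, 97, 99, 98, 99, 100, 100, 101, 101, 102, 102, 101, 103, 105, 110, 112, 113, 114, 114, 115, 115, 114, 115, 115, 116, 115, 116, 116, 122, 145, 196, 242, 248, 248, 247, 247, 247, 247, 247, 247, 247, 248, 247, 235, 214, 208, 209, 210, 211, 211]
168 [array([-96.5, 115.6]), array([-100.8,  115.5])]
183 [array([-87.4, 115.6]), array([-93.4, 115.5])]
(110, 149) [-106.1    7.2] [-107.1   15. ]
(160, 149) [-106.1   40. ] [-107.1   45.5]
(240, 149) [-106.1   92.6] [-107.1   94.2]
(90, 293) [ -0.2 -23. ] [ -8.9 -13. ]
(130, 293) [-0.2  6.9] [-8.9 14.8]
(300, 160) [-98.9 132.2]
(302, 220) [-57.3 134.5]
```

```bash
python3 - <<'E'
import numpy as np,cv2
from h import *
from workcell import r,optics
X=-56; Z=45.8+68
r.move_straight(ph(X,115,113+20),speed=.08)
print("touch",r.move_straight(ph(X,115,Z),speed=.05,max_force=10)); s=r.read_state(); print(s["eef_pos"],s["contact_force"])
print("stop",r.move_straight(ph(X,-24,Z),speed=.06,max_force=25)); s=r.read_state(); print(s["time_s"],s["eef_pos"],s["contact_force"],ph(X,-24,Z))
p,_=optics.get_image("wrist"); q,_=optics.get_image("side")
cv2.imwrite("pics/a2.png",np.hstack([p[:,100:500],cv2.resize(q[200:340,150:350],(400,280)) if 0 else cv2.resize(q[200:410,150:350],(400,420))])[:,:,::-1])
E
```

```text
touch True
[0.39160193 0.27808447 0.11350005] [-0.91570788  0.13671776  5.16635863]
stop False
13.0 [0.41135679 0.14054817 0.11376797] [-0.29143995  0.76308663 -0.97320317] [np.float64(0.411396938963554), np.float64(0.14042040167081946), 0.1138]
```

View pics/a2.png

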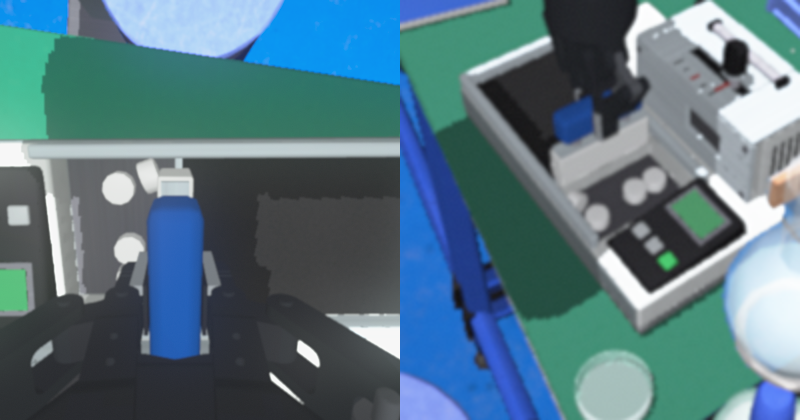

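All four tablets are in the well, seen in the side view at about (578,200), (597,215), (634,190) and (655,178). One of them stands tilted by the blade at wrist (148,175). I'll advance a little further to free it, then lift.

```bash
python3 - <<'E'
import numpy as np,cv2
from h import *
from workcell import r,optics
X=-56; Z=45.8+68
print("stop",r.move_straight(ph(X,-42,Z),speed=.06,max_force=15)); print(r.read_state()["contact_force"])
r.move_straight(ph(X,-42,Z+55),speed=.1); r.move_straight(ph(X,60,Z+70),speed=.2)
s=r.read_state(); p,d=optics.get_image("wrist"); q,_=optics.get_image("side"); C=wristcam(s,optics.camera_model("wrist"))
np.savez("w3.npz",p=p,d=d,K=C[0],R=C[1],t=C[2]); print(s["time_s"])
cv2.imwrite("pics/a3.png",np.hstack([p[:,0:400],cv2.resize(q[200:410,150:350],(400,420))])[:,:,::-1])
E
```

```text
stop False
[-0.74216546  0.05808012 -1.15214727]
14.9167
```

View pics/a3.png

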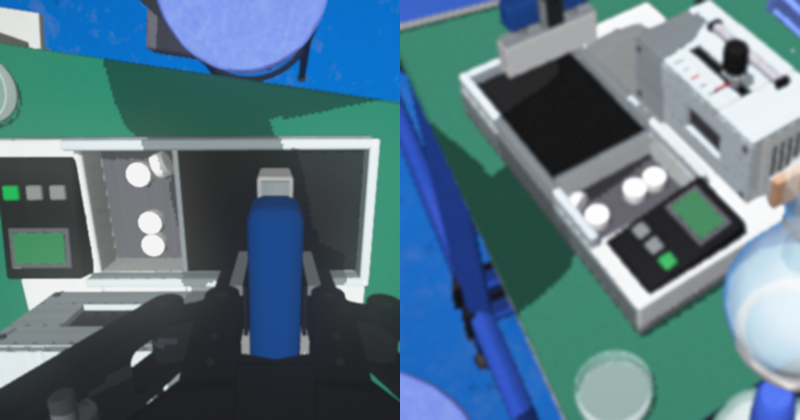

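The deck is clear and all four tablets are in the well; the one standing on edge leans with its top below deck level. Next I return the pusher, then look at the knob from above.

```bash
python3 - <<'E'
import numpy as np,cv2
from h import *
from workcell import r,optics,command_gripper
r.move_straight([*BAR,G+.1],QB,speed=.2); r.move_straight([*BAR,G+.015],speed=.15)
print("touch",r.move_straight([*BAR,G-.0015],speed=.03,max_force=5)); s=r.read_state(); print(s["eef_pos"],s["contact_force"])
command_gripper(.06); r.move_straight([*BAR,.16],speed=.12)
p,_=optics.get_image("side"); q=p
r.move_straight([BAR[0],BAR[1]-.05,.262],speed=.25); r.move_straight(ph(54,-75,262),QP,speed=.25); r.hold(.2)
s=r.read_state(); p,d=optics.get_image("wrist"); C=wristcam(s,optics.camera_model("wrist")); np.savez("w4.npz",p=p,d=d,K=C[0],R=C[1],t=C[2]); print(s["time_s"],s["eef_pos"],s["contact_force"])
g,_=optics.get_image("side")
cv2.imwrite("pics/a4.png",np.hstack([p[:,80:480],cv2.resize(np.vstack([g[120:330,170:370]]),(400,420))])[:,:,::-1])
E
```

```text
touch True
[0.50514743 0.44717322 0.06846658] [-0.70291398 -0.61206915  4.90445231]
21.1833 [0.52732328 0.10613242 0.26189424] [0.71787464 0.37245626 0.53347801]
```

View pics/a4.png

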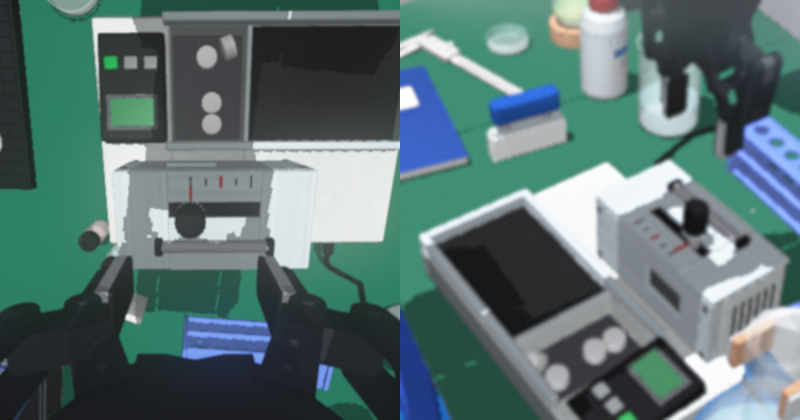

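The pusher stands upright. In the wrist view the knob is at full-image (270,220), with the pointer at (270,190) and the red half tick at (301,182). I'll measure both.

```bash
python3 - <<'E'
import numpy as np,cv2
from h import *
f=np.load("w4.npz"); p=f["p"]; C=(f["K"],f["R"],f["t"]); W=cloud(f["d"],*C)
def tp(w): 
    d=np.asarray(w)[...,:2]-O; c,q=np.cos(TH),np.sin(TH); return (np.stack([c*d[...,0]+q*d[...,1],-q*d[...,0]+c*d[...,1]],-1)*1000).round(1)
roi=np.zeros(p.shape[:2],bool); roi[160:250,240:310]=1
k=max(blobs(roi&(W[...,2]>.155)&(W[...,2]<.18)&(f["d"]>0),30),key=lambda b:b[1][4])
print("knob",k[0],k[1],np.median(W[k[2]][:,2])); (cx,cy),R=cv2.minEnclosingCircle(np.argwhere(k[2])[:,::-1].astype(np.float32)); print(cx,cy,R,"top->",ray([k[0]],.168,*C),tp(ray([k[0]],.168,*C)),tp(ray([(cx,cy)],.168,*C)))
pi=p.astype(int); red=roi&(pi[...,0]>pi[...,1]+60)&(pi[...,0]>pi[...,2]+60)
for c,s,m in blobs(red,4): print("red",c,s,"z",np.median(W[m][:,2]).round(4),tp(ray([c],.125,*C)),tp(ray([c],.130,*C)))
E
```

```text
knob [269.61604938 221.92222222] [254 205  32  34 810] 0.1664352737330308
269.5 221.66128540039062 16.668895721435547 top-> [[0.52501897 0.10223023 0.168     ]] [[ 51.2 -77.7]] [[ 51.  -77.8]]
red [300.  181.5] [300 178   1   8   8] z 0.1249 [[ 29.6 -53.2]] [[ 28.7 -53.7]]
red [270. 193.] [270 188   1  11  11] z 0.1267 [[ 39.3 -78. ]] [[ 38.2 -77.9]]
```

```bash
python3 - <<'E'
import numpy as np,cv2
from h import *
from workcell import r,optics,command_gripper
r.move_straight(ph(52.5,-76.3,200),speed=.12)
print("touch",r.move_straight(ph(52.5,-76.3,162),speed=.08,max_force=12)); s=r.read_state(); print(s["eef_pos"],s["contact_force"])
f0=np.array(s["contact_force"])
command_gripper(0,25); r.hold(.3); s=r.read_state(); df=np.array(s["contact_force"])-f0
u=np.array([-np.sin(TH),np.cos(TH)]); print(s["grip_width"],s["grip_force"],s["eef_pos"],"df",df,"along y",df[:2]@u,s["time_s"])
p,d=optics.get_image("wrist"); cv2.imwrite("pics/a5.png",p[100:380,130:430][:,:,::-1].repeat(2,0).repeat(2,1)); np.savez("w5.npz",p=p)
E
```

```text
touch False
[0.52642682 0.10379336 0.16234466] [-0.69543507 -0.52078098 -0.22192288]
0.021535102773764574 25.514670610427856 [0.52650322 0.10329835 0.16259807] df [ 0.38770785 -3.98617901  5.20328033] along y -4.0012801760176435 23.3
```

View pics/a5.png

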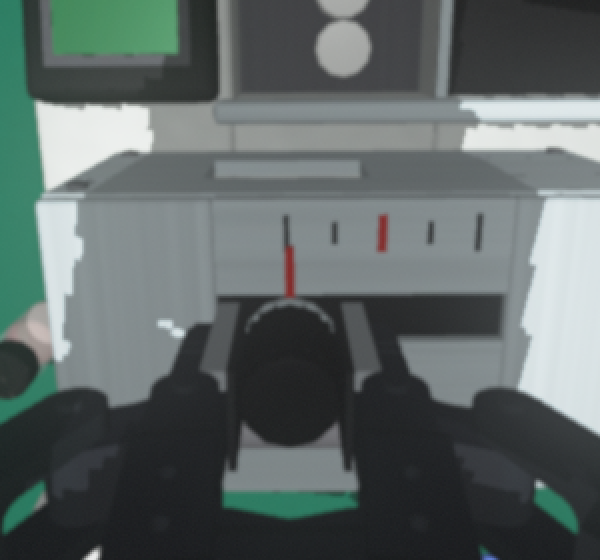

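The knob is gripped at about zero travel, with the pointer at (290,270) collinear with the first tick at (287,230). The red half tick is at (383,232). I draw slowly and correct from actual position, force and pointer.

```bash
python3 - <<'E'
import numpy as np,cv2
from h import *
from workcell import r,optics,command_gripper
u=np.array([-np.sin(TH),np.cos(TH)])
s=r.read_state(); e0=np.array(s["eef_pos"]); f0=np.array(s["contact_force"])
command_gripper(0,70); r.hold(.2); s=r.read_state(); print((np.array(s["eef_pos"])-e0)[:2]@u*1000,np.array(s["contact_force"])[:2]@u)
base=np.array(ph(52.5,-76.3,162)); cmd=.022
for i in range(3):
    r.move_straight(base+np.r_[u*cmd,0],speed=.02 if i==0 else .01); r.hold(.3)
    s=r.read_state(); tr=(np.array(s["eef_pos"])-e0)[:2]@u; print(cmd*1000,tr*1000,np.array(s["contact_force"])[:2]@u,s["contact_force"],s["grip_width"],s["time_s"])
    if i<2: cmd+=.025-tr
p,d=optics.get_image("wrist"); cv2.imwrite("pics/a6.png",p[180:260,230:370][:,:,::-1].repeat(5,0).repeat(5,1)); np.savez("w6.npz",p=p); print(cmd)
E
```

```text
-0.01241001819766761 -5.041197098751825
22.0 21.038031040399535 -8.761577217967455 [-1.73192047 -9.09221304  7.74850901] 0.02007678896442358 25.3167
25.961968959600465 24.787693437596815 -9.91971464942927 [ -0.95800893 -10.15273257   8.1696347 ] 0.020038358062593915 26.1667
26.17427552200365 24.97984171861894 -10.306972115512384 [ -1.44909969 -10.61302185   7.24131405] 0.020078549996556463 26.7167
0.026174275522003652
```

View pics/a6.png

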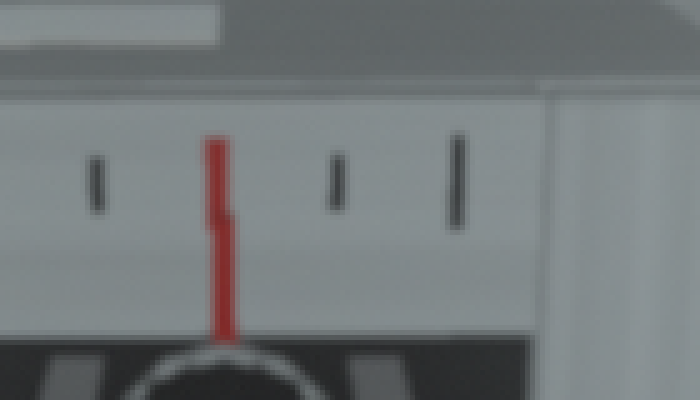

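The pointer (224,270) meets the red half tick (217,185) within about 0.4 mm. Displacement reads 25.0 mm and force about 10 N, so I hand in.

```bash
python3 - <<'E'
from workcell import r
import numpy as np
r.hold(.4); s=r.read_state(); print(s["eef_pos"],np.abs(s["dq"]).max(),s["time_s"]); print(r.finish_job())
E
```

```text
[0.52291386 0.12801599 0.16275855] 0.003662383134108322 27.1667
the job is handed in; nothing more can be done
None
```

The job is handed in at 27.2 s: all four tablets are in the sample well, moved only with the pusher; the pusher is back upright on the bench; and the shutter is held still at half travel (25.0 mm measured, pointer on the red tick to about 0.4 mm).

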